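# Charge the deburring pot with ceramic pieces and seal it

## Robot

A 6-joint arm with a two-finger parallel gripper is mounted at the origin on the work surface. World frame = base frame: x ahead of the robot, y to its left, z up, the work surface at z = 0. Lengths are in mm, angles in rad, forces in N, time in s.
With the tool pointing down it reaches from about 425 to 925 mm from the base axis. Payload 12.5 kg.
Tool frame: the origin (TCP) lies where the fingers leave the gripper's body, on its centre line; the fingertips stand 73 mm ahead of it and the grasp point (between the pads) lies 54 mm ahead of it; z points along the fingers, y is the line along which they close (so a half turn about z gives the same grasp; the last joint's range is limited). The gripper opens to 85 mm and grips with 20 to 120 N. Pads are 22 mm wide; open, the fingers measure 114 mm over their backs; the gripper's body (76 mm by 85 mm) begins 54 mm behind the grasp point. The pads swing forward as they close: fully open they stand 13 mm farther back than shut.
Start: joints at [-1.328, 0.491, 1.559, -0, 1.092, -0.106], TCP at [213.628, -587.367, 303.927] pointing down, gripper open.
Joint ranges: [-3.1, 3.1], [-0.84, 2.19], [0.05, 2.79], [-1.13, 4.28], [0.06, 2.93], [-2.69, 2.69]. Speed limits (rad/s): [2.22, 2.22, 2.79, 3.14, 3.14, 3.14].

## Interface

Orientations are given as a rotation vector (axis times angle).
In Python, from rig import arm, eoat, planner, imaging, workorder gives the robot as it stands. The module is installed in compiled form; this text tells all that it offers. Calls block until the motion is done:
- arm.goto(position, orientation): joint-space move of the TCP to a pose.
- arm.line_to(position, velocity=150, orientation=None, guard=None): straight line of the TCP; orientation=None keeps the orientation; velocity is the mean speed in mm/s. With guard (N) it stops when the force on the tool has changed by that much, and returns True; else False.
- arm.movej(angles): joint-space move.
- eoat.grip(opening): finger opening in mm; the grip force is fixed at half the most; returns when the fingers have stopped.
- arm.hold(seconds).
- planner.inverse_kinematics(position, orientation): joint angles nearest the present ones, or None.
- arm.sense(): the state.
- imaging.get_image(name): name is "scene" or "top"; returns a dict with "image" (480x640x3 uint8, red, green, blue), "z_map" (480x640 float32, mm along the optical axis (not along the pixel's ray), 0 where there is no reading), "vfov" (degrees; the focal length in pixels is half the picture's height over the tangent of half this angle, whatever the lens; pixels are square), "cx", "cy" (the principal point, pixels), "distortion" ([k1, k2, p1, p2, k3] as OpenCV has them; the pictures are not rectified), "rvec" (rotation vector, rad) and "tvec" (3), from world to camera coordinates, as OpenCV has them. Camera axes: x right, y down, z forward; pixel columns grow to the right and rows downward; lengths in mm; the calibration is good to about 2 mm. A picture is of the moment at which its call begins.
A pose or a line that the arm cannot do raises arm.MotionError and nothing moves.
- workorder.finish_job(): hands the job in; it is judged then, once.
The state is a dict: "time": time; "joints": joint angles; "dq": joint speeds; "joint_torque": joint torques, N m; "ee_pos": TCP position; "tcp_rot": TCP orientation; "contact_force": force on the tool from outside, world axes, zero at the start; "torque": the same for the moment, N m; "width": finger opening in mm; "grasp_force": force on a finger pad.
Only numpy, scipy, OpenCV 4.12 (cv2) and the standard library are available. Lean on these libraries where they do the work, as an engineer would, in place of code of your own. Each camera call takes 0.05 s, during which the arm holds its last target. There are 200 camera calls.

## Task

Use the scoop to move every white ceramic piece from the long grey tray into the blue pot, never touching the pieces with the gripper or arm itself, and set the scoop back down level on its black mat. Once all the pieces are in, lay the cover plate on the pot and press it down firmly until it sits level and the black seal is fully down. Leave the two bolts and the chrome socket where they are.

Things in the scene. Friction and masses are not known exactly. Their poses are not given: they have to be found in the camera images.
- tray: Fixed long grey steel tray, open on top, 255 x 156 mm outside, 50 mm high, walls and floor 5 mm thick (inside 245 x 146 mm, floor 5 mm above the table). Origin: centre of its underside. Its x axis runs along the length, horizontal; at the start the white pieces lie towards its +x end and the third at its -x end is empty.
- pot: Fixed square blue tumbling pot, open on top, 150 x 150 mm outside, walls and floor 6 mm, rim 80 mm above the table; a black seal frame rides on the rim. Origin: centre of its underside, z up, x and y along its sides.
- seal (a joint): Travel in m of the black square rubber seal frame on the pot's rim (outside 154 mm, opening 134 mm, 10 mm high). 0: raised, its top 90 mm above the table; 0.008: pressed fully down, its top 82 mm above the table. It is stiff (about 10 N), stays where it is pushed, and does not go down under the cover's own weight.
- mat: Fixed black rubber mat, 200 x 130 mm, 3 mm thick, on which the scoop lies. Origin: centre of its underside (its top is 3 mm higher); x along its length, horizontal.
- scoop: Loose aluminium scoop, orange handle. Flat bowl 80 mm long (x), 84 wide (y), sheet 2 thick, sides 35 high (8 in the front 36 mm), back wall 45, open at front (+x) and top. Origin: centre of the bowl's underside; x to the open front, z up. Handle: level bar behind the bowl, x from -156 to -44 mm, 20 wide (y), 18 high, its middle 66 above the underside. It stands level by itself on its bowl.
- scoop_grip (a point): The middle of the scoop's handle: 100 mm behind and 66 mm above the scoop's origin.
- scoop_nose (a point): The middle of the bowl's front lower edge: 40 mm ahead of the scoop's origin.
- cover: Loose aluminium cover plate, 0.3 kg, 156 x 156 x 6 mm; below it a square rib frame (outside 124 mm, 8 mm deep) that drops into the seal's 134 mm opening; on top a red bar 80 mm long (x), 16 wide (y), 30 high to grip. Origin: centre of the plate's flat underside (8 mm above the table when lying on its ribs), z up. Any of the four square ways round fits.
- cover_grip (a point): Grip point in the cover's red bar, 29 mm above the cover's origin (the plate's top is 6 mm and the bar's top 36 mm above that origin).
- bolt_a: Bystander: dull steel suspension bolt standing on its head, 116 mm high, head flange 36 mm across. Origin: centre of its underside.
- bolt_b: Bystander: another such bolt.
- socket: Bystander: chrome wrench socket standing upright, 34 mm across, 65 mm high. Origin: centre of its underside.
- bead0: White ceramic tumbling piece, smooth and slippery, 40 g: a stubby cylinder 34 mm across and 30 mm high with large 45 degree bevels on both ends. Origin: its middle; its z is its own axis (it may roll over). Some of the eight pieces may be absent.
- bead1: White ceramic tumbling piece, smooth and slippery, 40 g: a stubby cylinder 34 mm across and 30 mm high with large 45 degree bevels on both ends. Origin: its middle; its z is its own axis (it may roll over). Some of the eight pieces may be absent.
- bead2: White ceramic tumbling piece, smooth and slippery, 40 g: a stubby cylinder 34 mm across and 30 mm high with large 45 degree bevels on both ends. Origin: its middle; its z is its own axis (it may roll over). Some of the eight pieces may be absent.
- bead3: White ceramic tumbling piece, smooth and slippery, 40 g: a stubby cylinder 34 mm across and 30 mm high with large 45 degree bevels on both ends. Origin: its middle; its z is its own axis (it may roll over). Some of the eight pieces may be absent.
- bead4: White ceramic tumbling piece, smooth and slippery, 40 g: a stubby cylinder 34 mm across and 30 mm high with large 45 degree bevels on both ends. Origin: its middle; its z is its own axis (it may roll over). Some of the eight pieces may be absent.
- bead5: White ceramic tumbling piece, smooth and slippery, 40 g: a stubby cylinder 34 mm across and 30 mm high with large 45 degree bevels on both ends. Origin: its middle; its z is its own axis (it may roll over). Some of the eight pieces may be absent.
- bead6: White ceramic tumbling piece, smooth and slippery, 40 g: a stubby cylinder 34 mm across and 30 mm high with large 45 degree bevels on both ends. Origin: its middle; its z is its own axis (it may roll over). Some of the eight pieces may be absent.
- bead7: White ceramic tumbling piece, smooth and slippery, 40 g: a stubby cylinder 34 mm across and 30 mm high with large 45 degree bevels on both ends. Origin: its middle; its z is its own axis (it may roll over). Some of the eight pieces may be absent.

How it is judged (in metres and radians):
On the way, in this order (a step that is already met when the one before it is completed fails the run):
1. all the white pieces are in the pot (x of bead0 in the frame of pot between -0.069 and 0.069 m and y of bead0 in the frame of pot between -0.069 and 0.069 m and z of bead0 in the frame of pot between 0.005 and 0.075 m and x of bead1 in the frame of pot between -0.069 and 0.069 m and y of bead1 in the frame of pot between -0.069 and 0.069 m and z of bead1 in the frame of pot between 0.005 and 0.075 m and x of bead2 in the frame of pot between -0.069 and 0.069 m and y of bead2 in the frame of pot between -0.069 and 0.069 m and z of bead2 in the frame of pot between 0.005 and 0.075 m and x of bead3 in the frame of pot between -0.069 and 0.069 m and y of bead3 in the frame of pot between -0.069 and 0.069 m and z of bead3 in the frame of pot between 0.005 and 0.075 m and x of bead4 in the frame of pot between -0.069 and 0.069 m and y of bead4 in the frame of pot between -0.069 and 0.069 m and z of bead4 in the frame of pot between 0.005 and 0.075 m and x of bead5 in the frame of pot between -0.069 and 0.069 m and y of bead5 in the frame of pot between -0.069 and 0.069 m and z of bead5 in the frame of pot between 0.005 and 0.075 m and x of bead6 in the frame of pot between -0.069 and 0.069 m and y of bead6 in the frame of pot between -0.069 and 0.069 m and z of bead6 in the frame of pot between 0.005 and 0.075 m and x of bead7 in the frame of pot between -0.069 and 0.069 m and y of bead7 in the frame of pot between -0.069 and 0.069 m and z of bead7 in the frame of pot between 0.005 and 0.075 m), for 0.2 s.
2. the cover lies level on the pot and is pressed down on it with more than 6 N in all, the seal fully down (horizontal distance between cover and pot below 0.012 m and angle between cover's own z axis and vertical below 0.05 rad and z of cover in the frame of pot between 0.078 and 0.0855 m and value of joint seal above 0.0065 m and contact force between cover and pot above 6 N), for 0.15 s.
At the end, for the whole second after the job is handed in: All pieces present are inside the pot; the cover lies on the pot within 12 mm of its centre, level within 0.05 rad, ribs inside the seal, the seal pressed down at least 6.5 of its 8 mm; the scoop lies level (within 0.1 rad) on the mat, the bowl's centre over it; all released and at rest (all of step 1 and horizontal distance between cover and pot below 0.012 m and angle between cover's own z axis and vertical below 0.05 rad and z of cover in the frame of pot between 0.078 and 0.0855 m and value of joint seal above 0.0065 m and x of scoop in the frame of mat between -0.1 and 0.1 m and y of scoop in the frame of mat between -0.065 and 0.065 m and z of scoop in the frame of mat below 0.012 m and angle between scoop's own z axis and vertical below 0.1 rad and linear speed of each of scoop, cover below 0.02 m/s); the robot touches nothing.
It fails at once if the gripper or arm touches a white piece (more than 0.5 N) (contact force between any of the fingers, the arm and bead0 above 0.5 N or contact force between any of the fingers, the arm and bead1 above 0.5 N or contact force between any of the fingers, the arm and bead2 above 0.5 N or contact force between any of the fingers, the arm and bead3 above 0.5 N or contact force between any of the fingers, the arm and bead4 above 0.5 N or contact force between any of the fingers, the arm and bead5 above 0.5 N or contact force between any of the fingers, the arm and bead6 above 0.5 N or contact force between any of the fingers, the arm and bead7 above 0.5 N).
It fails at once if a bolt or the socket is moved more than 30 mm or knocked over (distance of any of bolt_a, bolt_b, socket from where it was at the start of the episode above 0.03 m or angle between any of bolt_a, bolt_b, socket's own z axis and vertical above 0.6 rad).
Of bead0, bead1, bead2, bead3, bead4, bead5, bead6, bead7 only 5 to 8 are there at a start; the rules pass over those that are not, and their reading is None.
At some moment in a run one of cover, scoop may be knocked a few centimetres aside while the robot is not near it.
It also fails if it takes over 210 s, if anything falls off the work surface, if the arm or the gripper's body presses on something with over 40 N, if the wrist force passes 120 N, or if a joint passes its speed limit or range.

## Working session

There is one attempt and no reset: what is moved stays moved. The work goes in short steps, each a Python script; the robot and the scene stay as the last script left them, time stands still between calls to the robot, and variables do not carry over. Pictures are saved under pics/ and viewed, at most 14 in all, crops included, and the job is handed in when it is done.

```bash
mkdir -p pics; cat > h.py <<'E'
import numpy as np, cv2
from scipy.spatial.transform import Rotation as R
from rig import arm,eoat,planner,imaging,workorder
def snap(cam,name=None):
    d=imaging.get_image(cam)
    if name: cv2.imwrite(f'pics/{name}.png',d['image'][:,:,::-1])
    return d
def cloud(d):
    h,w=d['z_map'].shape; f=h/2/np.tan(np.radians(d['vfov'])/2)
    K=np.array([[f,0,d['cx']],[0,f,d['cy']],[0,0,1.]])
    v,u=np.mgrid[:h,:w]
    p=cv2.undistortPoints(np.stack([u,v],-1).reshape(-1,1,2).astype(float),K,np.array(d['distortion'],float)).reshape(h,w,2)
    z=d['z_map'].astype(float); z[z==0]=np.nan
    P=np.dstack([p*z[...,None],z]); M=cv2.Rodrigues(np.array(d['rvec'],float))[0]
    return (P-np.array(d['tvec'],float).ravel())@M   # world
E
python3 - <<'E'
from h import *
for c in ('scene','top'):
    d=snap(c,c+'0'); W=cloud(d); np.save(c+'.npy',W)
    print(c,d['vfov'],-cv2.Rodrigues(np.array(d['rvec']))[0].T@np.array(d['tvec']).ravel(),d['distortion'])
print(arm.sense())
E
```

```text
scene 47.01584190122672 [1010.02423277 -570.0752349   883.4181288 ] [-0.13588668  0.          0.          0.          0.        ]
top 53.0092745069494 [439.25687579  39.59817551 990.93312035] [0.00947431 0.         0.         0.         0.        ]
{'time': 0.1, 'joints': array([-1.32762702e+00,  4.91523100e-01,  1.55938742e+00,  3.43175354e-05,
        1.09171973e+00, -1.05627433e-01]), 'dq': array([ 0.00077853, -0.00050324, -0.00202571,  0.00011871,  0.00038702,
        0.0005787 ]), 'joint_torque': array([ 4.16201045e-03, -6.19447231e+01, -2.62024587e+01, -2.34189713e-05,
        2.90344258e-03, -2.10556982e-05]), 'ee_pos': array([ 213.58440238, -587.23813103,  303.37171785]), 'tcp_rot': array([-3.09292099e+00, -5.44911069e-01,  6.42658154e-05]), 'contact_force': array([-0.00504272, -0.47042913, -0.3724609 ]), 'torque': array([ 0.00071373, -0.0225381 ,  0.0440949 ]), 'grasp_force': 0.0, 'width': 85.61529620020059}
```

View pics/top0.png

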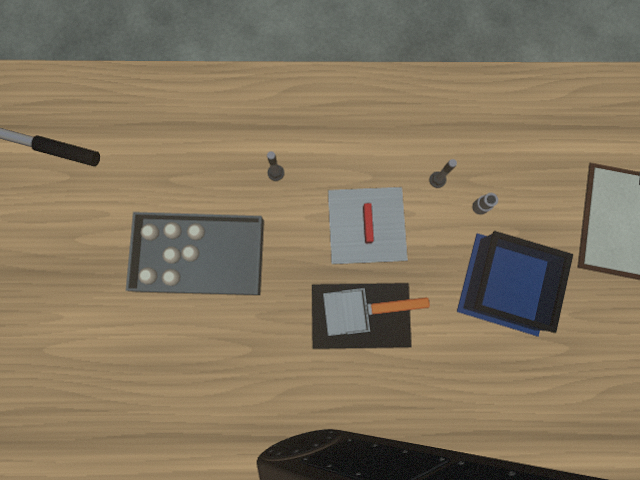

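View pics/scene0.png

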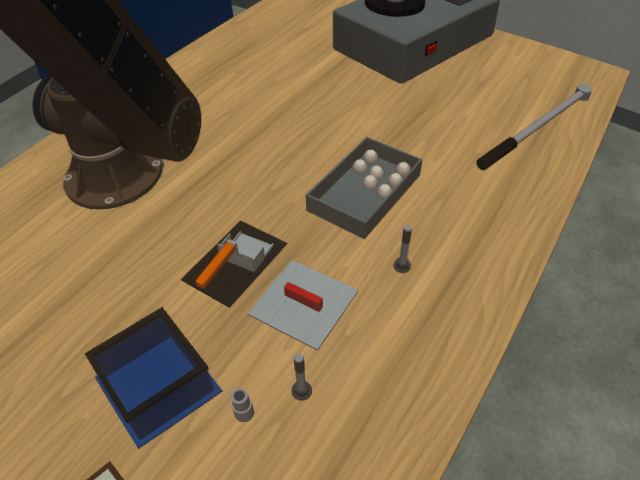

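The top view shows 7 pieces in the tray's left part: (148,232), (171,230), (195,231), (190,253), (171,255), (147,276) and (170,278). The scoop lies on the mat at (346,312) with its handle to the right. The cover is at (367,225), the pot at (515,284), the bolts at (276,172) and (438,180), and the socket at (483,204).

```bash
cat >> h.py <<'E'
def rect(W,mask,win):
    u0,u1,v0,v1=win; m=np.zeros(mask.shape,bool); m[v0:v1,u0:u1]=mask[v0:v1,u0:u1]
    p=W[m][:,:2].astype(np.float32); z=np.nanmedian(W[m][:,2]) if m.any() else None
    c,s,a=cv2.minAreaRect(p); return np.round(c,1),np.round(s,1),round(a,1),z,m.sum()
E
cat > meas.py <<'E'
from h import *
d=snap('top'); W=cloud(d); z=W[...,2]; im=d['image'].astype(int); 
r,g,b=im[...,0],im[...,1],im[...,2]
T=(100,300,190,320)
print('tray rim',rect(W,(z>44)&(z<56),T))
print('seal',rect(W,(z>84)&(z<96),(440,600,210,350)))
print('mat',rect(W,(im.max(2)<45)&(z<12),(295,425,270,360)))
print('handle',rect(W,(r>150)&(b<60)&(z>65),(295,460,270,360)))
print('scoop bowl',rect(W,(r-b<25)&(r>80)&(z<52)&(z>2),(310,380,270,350)))
print('plate',rect(W,(z>8)&(z<20)&(abs(r-b)<30),(315,420,175,275)))
print('bar',rect(W,(r>130)&(g<60)&(z>35),(315,420,175,275)))
w=((im.min(2)>120)&(z>15)&(z<60)).astype(np.uint8); w[:, :100]=0; w[:,300:]=0;w[:190]=0;w[320:]=0
n,l,st,c=cv2.connectedComponentsWithStats(w)
for i in range(1,n):
    if st[i,4]>20: print('bead',st[i,4],c[i].round(),W[l==i].mean(0).round(),z[l==i].max().round())
for n,u,v in (('ba',276,172),('bb',438,180),('sock',487,200),('ba top',271,157),('bb top',451,163)): print(n,W[v,u].round())
E
python3 meas.py
```

```text
tray rim (array([564.2, 275.8]), array([257.6, 158.5]), 88.1, np.float64(48.93411519023858), np.int64(1217))
seal (array([ 504.1, -355.7]), array([156.1, 156.6]), 72.9, np.float64(87.63945477946369), np.int64(1782))
mat (array([440.6, -54.1]), array([126.2, 196.3]), 0.7, np.float64(2.0782870765568173), np.int64(193))
handle (array([ 458.5, -121.6]), array([ 16.6, 107.4]), 6.3, np.float64(76.38799017555102), np.int64(133))
scoop bowl (array([448.6, -27.8]), array([ 89.1, 148.2]), 10.2, np.float64(4.701635704665244), np.int64(1569))
plate (array([626.8, -69.9]), array([156.7, 156. ]), 2.4, np.float64(13.30889962600828), np.int64(5162))
bar (array([625.7, -68.8]), array([74. , 12.4]), 1.6, np.float64(43.01750115078253), np.int64(57))
bead 119 [148. 231.] [609. 374.  33.] 38.0
bead 117 [170. 229.] [612. 329.  34.] 39.0
bead 115 [194. 231.] [610. 282.  34.] 39.0
bead 116 [188. 252.] [566. 291.  34.] 38.0
bead 119 [169. 254.] [562. 329.  34.] 38.0
bead 121 [145. 275.] [520. 374.  34.] 38.0
bead 121 [169. 277.] [517. 328.  33.] 38.0
ba [734. 119.  26.]
bb [ 720. -220.   16.]
sock [ 665. -302.   66.]
ba top [737. 121. 114.]
bb top [ 725. -220.  115.]
```

```bash
cat >> h.py <<'E'
D=np.radians
G=56. # TCP above handle middle
def pose(nose,yaw,pitch,flip,g=(-140.,0,66.)):
    """scoop nose point at 'nose', heading yaw, pitch>0 = nose up (deg) -> TCP pos, rotvec"""
    Rs=R.from_euler('ZY',[yaw,-pitch],degrees=True).as_matrix()
    p=np.array(nose,float)+Rs@(np.array(g)+[0,0,G])
    return p,R.from_matrix(Rs@np.diag([-1,1,-1] if flip else [1,-1,-1])).as_rotvec()
TC=np.array([564.2,275.8]); TY=88.1
def tray(x,y):
    a=D(TY); return TC+x*np.array([np.cos(a),np.sin(a)])+y*np.array([-np.sin(a),np.cos(a)])
PC=np.array([504.1,-355.7])
SY=96.3; SG=np.array([458.5,-121.6]) 
def scoop_xy(g,yaw,d): return g+d*np.array([np.cos(D(yaw)),np.sin(D(yaw))])
E
python3 - <<'E'
from h import *
ik=lambda p:planner.inverse_kinematics(*p)
sh=lambda q:None if q is None else np.round(q,2)
for fl in (0,1):
    print('flip',fl); 
    print('pick',sh(ik(pose([*scoop_xy(SG,SY,140),3],SY,0,fl))))
    for x,y,z,p in ((-35,30,6,0),(118,30,6,0),(118,30,60,20),(118,-30,6,0),(110,-30,150,20)): print('tray',x,y,z,p,sh(ik(pose([*tray(x,y),z],TY,p,fl))))
    for yaw in (72.9,162.9,-17.1,-107.1):
        n=scoop_xy(PC,yaw,-20)
        print('pot',yaw,[sh(ik(pose([*n,105],yaw,p,fl))) for p in (20,-20,-50)])
    print('cover',sh(ik(([*PC,180],R.from_matrix(R.from_euler('z',(-17.1)*1,degrees=True).as_matrix()@np.diag([1,-1,-1])).as_rotvec()))))
E
```

```text
flip 0
pick [-0.4   0.57  2.09 -0.    0.49 -0.51]
tray -35 30 6 0 [ 0.07  0.62  1.93 -0.    0.59  0.1 ]
tray 118 30 6 0 [ 0.33  0.67  1.8  -0.    0.68  0.37]
tray 118 30 60 20 [ 0.17  0.65  1.9   0.62  0.61 -0.31]
tray 118 -30 6 0 [ 0.3   0.72  1.65 -0.    0.77  0.33]
tray 110 -30 150 20 [ 0.14  0.58  1.7   0.46  0.86 -0.13]
pot 72.9 [array([-1.04,  0.79,  1.37,  0.27,  1.23, -0.86]), array([-0.79,  0.55,  1.59, -0.4 ,  0.87, -0.25]), array([-0.53,  0.53,  1.73, -1.09,  1.  ,  0.46])]
pot 162.9 [array([-0.6 ,  0.98,  0.93, -0.1 ,  1.56, -1.85]), array([-0.69,  0.59,  1.51,  0.2 ,  0.73, -2.09]), None]
pot -17.1 [array([-1.  ,  0.42,  2.28,  0.92,  0.28,  0.  ]), array([-0.76,  0.47,  1.74, -0.16,  1.25,  1.19]), array([-0.65,  0.72,  1.33, -0.29,  1.92,  1.24])]
pot -107.1 [None, array([-0.65,  0.51,  1.67,  0.37,  1.12,  2.6 ]), array([-0.89,  0.63,  1.53,  0.69,  1.57,  2.33])]
cover [-0.72  0.62  1.7   0.    0.82  1.15]
flip 1
pick [-0.4   0.57  2.09  0.    0.49  2.63]
tray -35 30 6 0 None
tray 118 30 6 0 None
tray 118 30 60 20 None
tray 118 -30 6 0 None
tray 110 -30 150 20 None
pot 72.9 [array([-1.04,  0.79,  1.37,  0.27,  1.23,  2.28]), None, array([-0.53,  0.53,  1.73, -1.09,  1.  , -2.68])]
pot 162.9 [array([-0.6 ,  0.98,  0.93, -0.1 ,  1.56,  1.29]), array([-0.69,  0.59,  1.51,  0.2 ,  0.73,  1.05]), array([-0.82,  0.42,  1.95,  1.64,  0.39, -0.43])]
pot -17.1 [None, array([-0.76,  0.47,  1.74, -0.16,  1.25, -1.95]), array([-0.65,  0.72,  1.33, -0.29,  1.92, -1.9 ])]
pot -107.1 [array([-0.3 ,  0.62,  1.78, -0.49,  0.81,  0.35]), array([-0.65,  0.51,  1.67,  0.37,  1.12, -0.54]), array([-0.89,  0.63,  1.53,  0.69,  1.57, -0.81])]
cover [-0.72  0.62  1.7   0.    0.82  1.15]
```

```bash
cat > pick.py <<'E'
from h import *
n=scoop_xy(SG,SY,140)
p,o=pose([*n,3],SY,0,0)
arm.goto(p+[0,0,120],o); arm.line_to(p,100); 
print(arm.sense()['contact_force'])
eoat.grip(10); s=arm.sense(); print(s['width'],s['grasp_force'],s['ee_pos']-p)
arm.line_to(p+[0,0,150],100); s=arm.sense(); print(s['width'],s['contact_force'],s['time'])
p,o=pose([*tray(-36,29),160],TY,-2,0); arm.goto(p,o)
p,o=pose([*tray(-36,29),35],TY,-2,0); arm.line_to(p,120)
snap('top','t1'); snap('scene','s1')
E
python3 pick.py
```

```text
[ 0.2960337  -0.39772127  0.28507788]
18.876479620411597 61.418434381484985 [ 0.08210316 -0.01603705  0.1070367 ]
19.0865408324905 [-0.06460515 -0.62879309 -2.57036235] 5.6833
```

```bash
cat > comp.py <<'E'
import cv2,sys,numpy as np
a,b,o=sys.argv[1:4]; c=list(map(int,sys.argv[4:]))  # u,v centres of 200x300 crops
def cr(f,u,v): 
    i=cv2.imread(f'pics/{f}.png'); return cv2.resize(i[max(0,v-150):v+150,max(0,u-100):u+100],(400,600),interpolation=2)
cv2.imwrite(f'pics/{o}.png',np.hstack([cr(a,*c[:2]),cr(b,*c[2:])]))
E
python3 comp.py t1 s1 c1 220 260 350 200
```

```text
(no output)
```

View pics/c1.png

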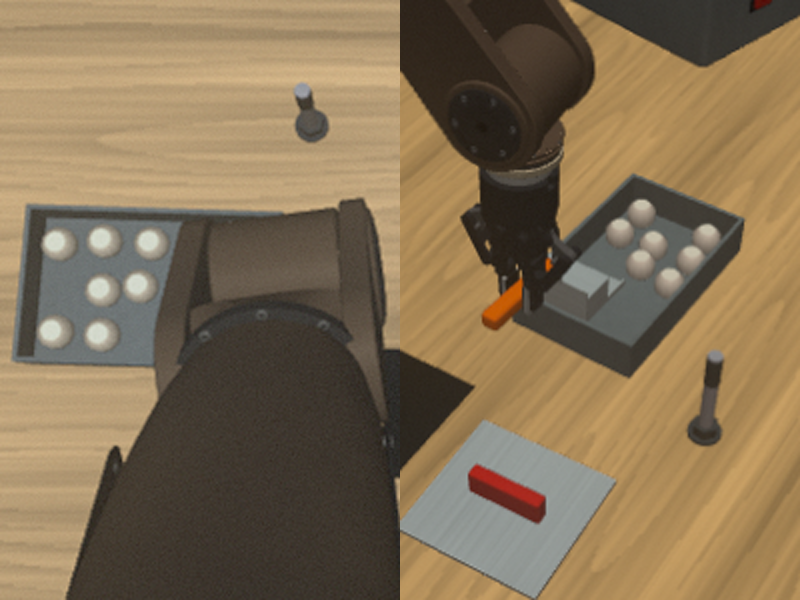

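The scoop hangs level inside the empty end of the tray, at about (590,290) in the right half of the crop. All 7 pieces are ahead of it, untouched. Next I'll find the floor and scoop.

```bash
cat > scoop.py <<'E'
from h import *
import sys
y=float(sys.argv[1]); P=-2
p,o=pose([*tray(-36,y),0],TY,P,0)
hit=arm.line_to(p,15,guard=4); s=arm.sense(); dz=s['ee_pos'][2]-p[2]
print('floor',hit,'nose z',dz,s['contact_force'])
q=s['ee_pos'].copy()
for x in (20,60,90,124):
    a,_=pose([*tray(x,y),dz],TY,P,0)
    hit=arm.line_to(a,40,guard=15 if x>90 else 12); s=arm.sense()
    n=(s['ee_pos']-a); print(x,hit,n.round(1),s['contact_force'].round(1))
    if hit: break
snap('top',sys.argv[2]+'t'); snap('scene',sys.argv[2]+'s'); print(s['time'],s['width'])
E
python3 scoop.py 29 a; python3 comp.py at as c2 220 260 350 200
```

```text
floor True nose z 3.988763635572525 [ 0.66514889 -1.03201422  2.62596209]
20 False [-0.   0.1 -0.1] [-0.3 -0.2  2.1]
60 False [-0.   0.2 -0.1] [-0.1  0.8  2.1]
90 False [-0.   0.3 -0.1] [-0.7  1.4  0.9]
124 True [ -0.9 -29.5   0.1] [-0.3 -1.9  2.7]
13.6667 19.00525716907831
```

View pics/c2.png

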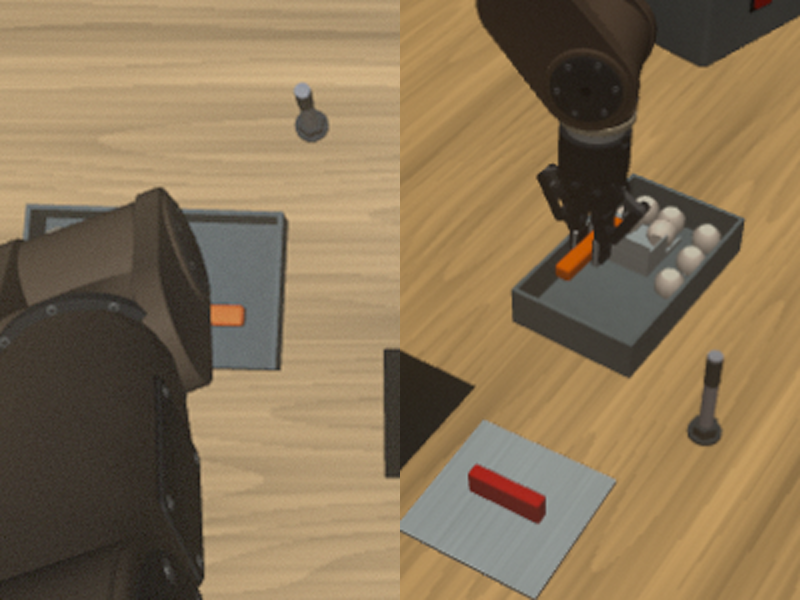

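The scoop stopped at nose x of about 94 mm. I need an enlarged view of the bowl.

```bash
python3 -c "
import cv2
i=cv2.imread('pics/as.png')[140:240,300:425]; cv2.imwrite('pics/z1.png',cv2.resize(i,(750,600),interpolation=cv2.INTER_CUBIC))"
```

```text
(no output)
```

View pics/z1.png

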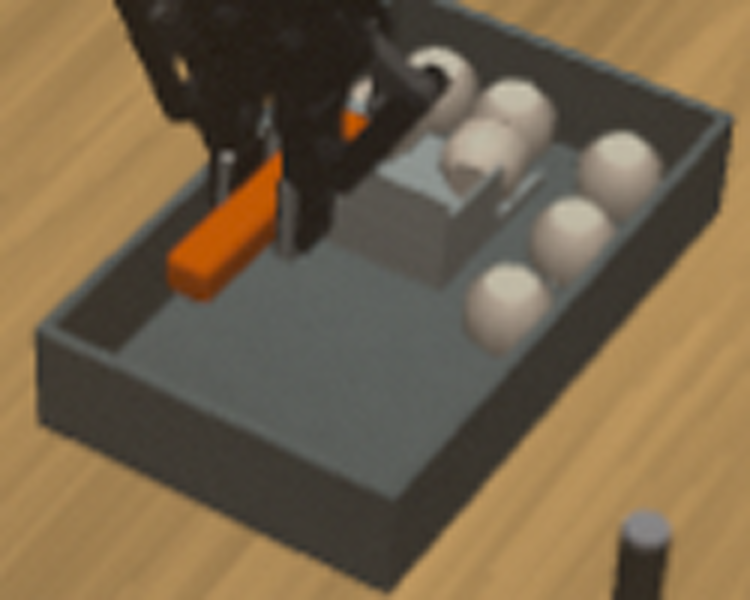

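Two pieces at the right of the bowl are part-way in, at (485,155) and (515,115). Two more on the left are near the end wall. The 3 pieces in the other lane are undisturbed, so I'll keep pushing with a higher guard.

```bash
cat > push.py <<'E'
from h import *
import sys
y=float(sys.argv[1]); g=float(sys.argv[2]); z=float(sys.argv[3])
for k in range(3):
    a,o=pose([*tray(121,y),z],TY,-2,0)
    hit=arm.line_to(a,30,orientation=o,guard=g); s=arm.sense()
    d=s['ee_pos']-a; print(hit,d.round(1),s['contact_force'].round(1))
    if not hit or abs(d[1])<3: break
    b,o=pose([*tray(121+d[1]-8,y),z],TY,-2,0); arm.line_to(b,60,orientation=o)
snap('top',sys.argv[4]+'t'); snap('scene',sys.argv[4]+'s'); s=arm.sense(); print(s['time'],s['width'])
i=cv2.imread(f'pics/{sys.argv[4]}s.png')[140:240,300:425]; cv2.imwrite(f'pics/{sys.argv[4]}z.png',cv2.resize(i,(750,600),interpolation=cv2.INTER_CUBIC))
E
python3 push.py 29 30 4 b
```

```text
True [ -0.7 -25.9   0.4] [ 0.6 -4.9  4.6]
True [ -0.8 -25.7   0.4] [-0.3 -3.9  2.4]
True [ -0.8 -25.8   0.3] [ 0.  -4.2  3.1]
16.075 19.015924560014977
```

View pics/bz.png

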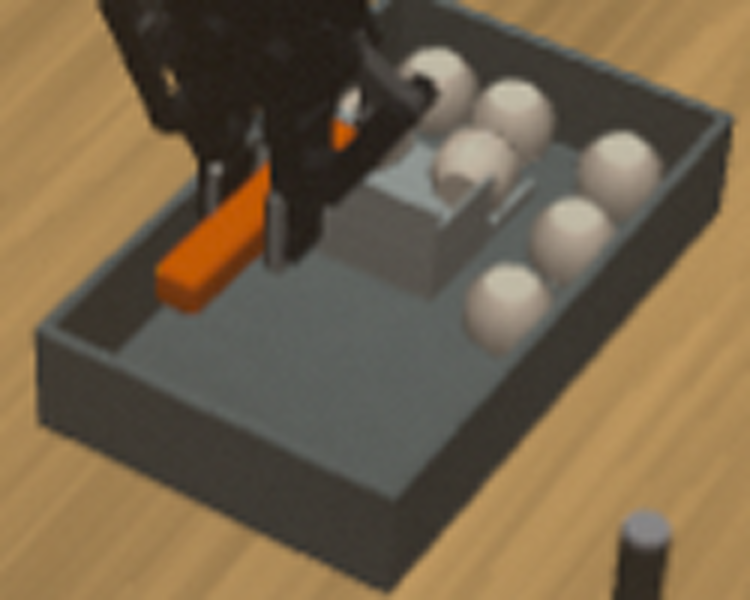

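```bash
cat > wig.py <<'E'
from h import *
import sys
y0,g,z,tag=float(sys.argv[1]),float(sys.argv[2]),float(sys.argv[3]),sys.argv[4]
a,o=pose([0,0,0],TY,-2,0); 
def nx(): # present nose x in tray frame
    s=arm.sense(); Rs=R.from_rotvec(s['tcp_rot']).as_matrix()@np.diag([1,-1,-1]); n=s['ee_pos']-Rs@np.array([-140,0,66+G])
    v=n[:2]-TC; return v@[np.cos(D(TY)),np.sin(D(TY))]
for dy,w in ((0,3),(-3,-3),(2,2),(-4,0),(2,-2),(0,0)):
    x=nx(); b,o=pose([*tray(x-4,y0+dy),z],TY+w,-2,0); arm.line_to(b,60,orientation=o,guard=g)
    b,o=pose([*tray(121,y0+dy),z],TY+w,-2,0); hit=arm.line_to(b,40,orientation=o,guard=g)
    print(w,hit,round(nx(),1),arm.sense()['contact_force'].round(1))
    if nx()>118: break
snap('top',tag+'t'); snap('scene',tag+'s'); s=arm.sense(); print(s['time'],s['width'])
i=cv2.imread(f'pics/{tag}s.png')[140:240,300:425]; cv2.imwrite(f'pics/{tag}z.png',cv2.resize(i,(750,600),interpolation=cv2.INTER_CUBIC))
E
python3 wig.py 27 30 4 w1
```

```text
3 False 120.1 [ -2.1 -12.    8.2]
17.5917 19.155129883587662
```

The wiggle brought the nose up to the end wall. Now I'll tilt back along the wall, lift and look.

```bash
cat > lift.py <<'E'
from h import *
import sys
y,tag=float(sys.argv[1]),sys.argv[2]
for x,z,p in ((120,14,4),(119,30,11),(117,56,18),(112,130,18),(90,210,18)):
    b,o=pose([*tray(x,y),z],TY,p,0); arm.line_to(b,50 if z<100 else 90,orientation=o)
b,o=pose([640,90,210],40,18,0); arm.goto(b,o)
d=snap('top',tag+'t'); snap('scene',tag+'s'); s=arm.sense(); print(s['time'],s['width'],s['contact_force'])
E
python3 lift.py 27 l1; python3 comp.py l1t l1s c3 190 250 380 160
```

```text
21.95 18.861925139777323 [-0.09915376  0.41682721 -3.94088258]
```

View pics/c3.png

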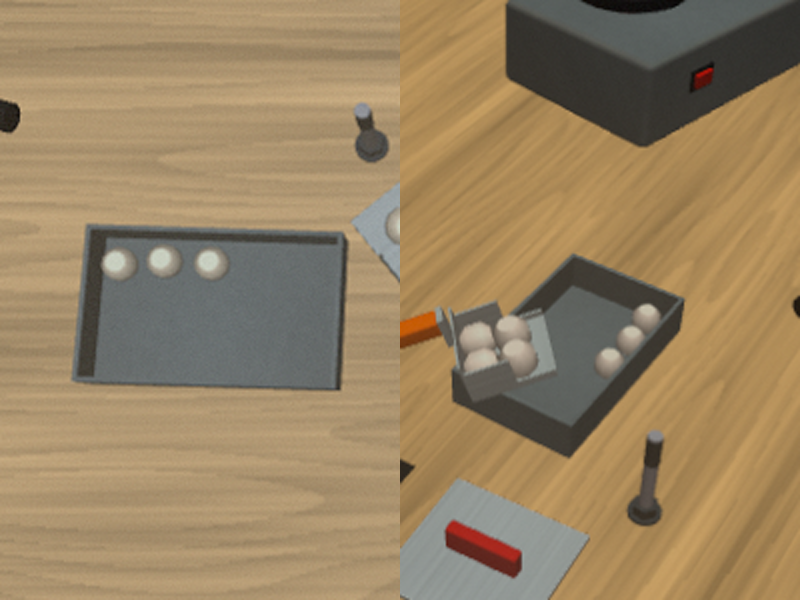

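The bowl holds four pieces, at (475,340), (512,332), (518,357) and (482,365). Three remain in the tray. Next I'll pour into the pot.

```bash
cat > pour.py <<'E'
from h import *
import sys
tag=sys.argv[1]; Y=-17.1
def at(off,z,p,y=Y): return pose([*scoop_xy(PC,y,off),z],y,p,0)
b,o=pose([620,-150,210],10,16,0); arm.goto(b,o)
b,o=at(-20,190,14); arm.goto(b,o)
for off,z,p,v in ((-20,112,12,100),(-20,104,2,50),(-20,102,-10,40),(-20,98,-20,40),(-18,94,-30,40),(-15,92,-42,50)):
    b,o=at(off,z,p); arm.line_to(b,v,orientation=o); print(p,arm.sense()['contact_force'].round(1))
arm.hold(.5)
for p in (-47,-40): 
    b,o=at(-15,92,p); arm.line_to(b,150,orientation=o)
b,o=at(-40,180,-10); arm.line_to(b,100,orientation=o)
b,o=pose([600,-60,210],40,0,0); arm.goto(b,o)
snap('top',tag+'t'); snap('scene',tag+'s'); s=arm.sense(); print(s['time'],s['width'],s['contact_force'])
E
python3 pour.py p1; python3 comp.py p1t p1s c4 515 280 150 330
```

```text
12 [ 0.7  0.4 -3.4]
2 [-0.1  0.4 -3.4]
-10 [-0.1  0.4 -2.4]
-20 [-0.3 -0.1 -3. ]
-30 [-0.5  1.4 -1.2]
-42 [-0.   0.2 -1.6]
32.3417 18.81388828762325 [ 0.21266234  0.04612142 -1.98106724]
```

View pics/c4.png

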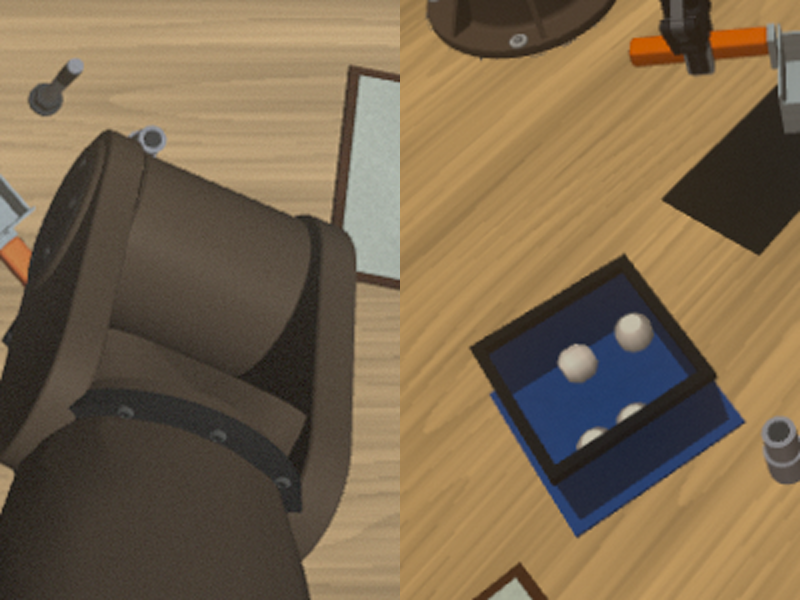

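All four pieces are in the pot, at (577,362), (633,332), (592,440) and (632,412). Now the second lane.

```bash
python3 - <<'E'
from h import *
p,o=pose([*tray(-36,-28),160],TY,-2,0); arm.goto(p,o)
p,o=pose([*tray(-36,-28),30],TY,-2,0); arm.line_to(p,120)
E
python3 scoop.py -28 e; python3 wig.py -28 30 4 w2; python3 lift.py -28 l2;  python3 comp.py l2t l2s c5 190 250 380 160
```

```text
floor True nose z 3.8864145484323274 [ 1.33377442 -1.40486248  3.65543804]
20 False [-0.1  0.1 -0.1] [ 0.1 -1.   2.1]
60 False [-0.   0.2 -0.1] [0.1 0.3 0.7]
90 False [-0.   0.4 -0.1] [0.1 2.1 1. ]
124 True [ -0.8 -28.8   0.1] [-0.4  0.3  2.5]
40.125 18.84734166179208
3 False 119.9 [-3.7 -7.3  6. ]
41.5083 18.82571323885978
45.8917 18.941333278934188 [-0.06689655  0.25737455 -4.17068179]
```

View pics/c5.png

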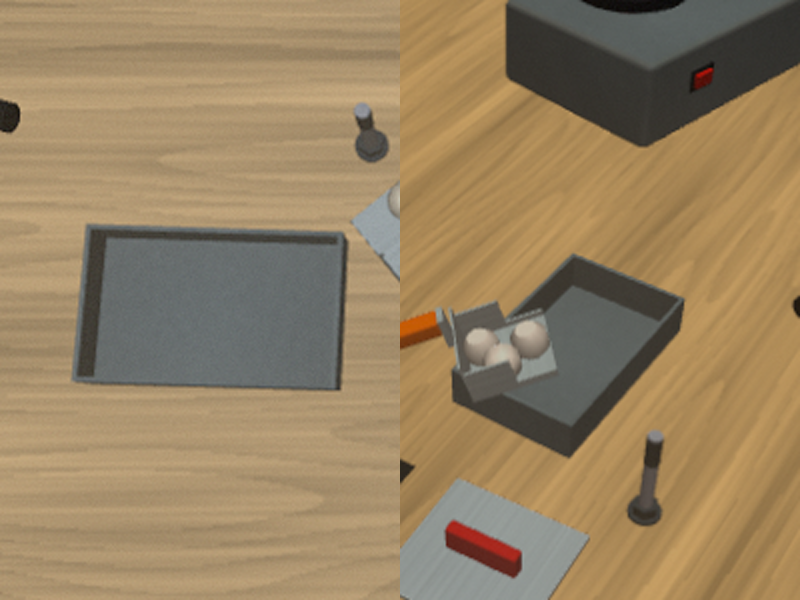

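The tray is empty and the last three pieces are in the bowl, at (482,345), (530,338) and (503,360). Next I'll pour them and set the scoop back on the mat.

```bash
python3 pour.py p2; python3 - <<'E'
from h import *
p,o=pose([*scoop_xy(SG,SY,140),3],SY,0,0)
arm.goto(p+[0,0,120],o); arm.line_to(p+[0,0,20],120); hit=arm.line_to(p-[0,0,4],12,guard=4)
print(hit,arm.sense()['ee_pos']-p,arm.sense()['contact_force'])
eoat.grip(85); arm.hold(.3)
q=arm.sense()['ee_pos']; arm.line_to(q+[0,0,130],120)
arm.goto([560,250,330],o)
d=snap('top','r1'); snap('scene','r1s'); print(arm.sense()['time'])
E
python3 meas.py 2>&1 | grep -E 'seal|mat|handle|plate|bar|ba|bb|sock'; python3 comp.py r1 p2s c6 430 260 150 330
```

```text
12 [ 0.6 -0.3 -2.2]
2 [-1.1 -0.3 -2.8]
-10 [-0.8 -0.9 -2. ]
-20 [-0.5 -0.1 -1.3]
-30 [ 0.1  0.1 -2.1]
-42 [ 0.1  0.1 -2. ]
56.2833 19.054235430004912 [ 0.30091414  0.66310047 -1.68008262]
True [ 0.12610391 -0.22076244 -0.00250657] [-1.11339342 -0.49948358  4.82579019]
63.4
seal (array([ 503.8, -355.7]), array([155.8, 156.2]), 72.9, np.float64(87.60085945245822), np.int64(1783))
mat (array([440.7, -83.2]), array([0., 0.]), 0.0, np.float64(1.6657176589398657), np.int64(1))
handle (array([ 457. , -121.2]), array([ 18.3, 106.1]), 6.2, np.float64(75.62211332045739), np.int64(41))
plate (array([639.6, -31.2]), array([155.8, 145.6]), 2.3, np.float64(13.304754892808536), np.int64(4704))
bar (array([607.5, -19.9]), array([0., 0.]), 0.0, np.float64(39.07347770165352), np.int64(1))
ba [736. 119.  22.]
bb [ 720. -220.   17.]
sock [ 665. -303.   64.]
ba top [737. 121. 115.]
bb top [ 725. -220.  114.]
```

View pics/c6.png

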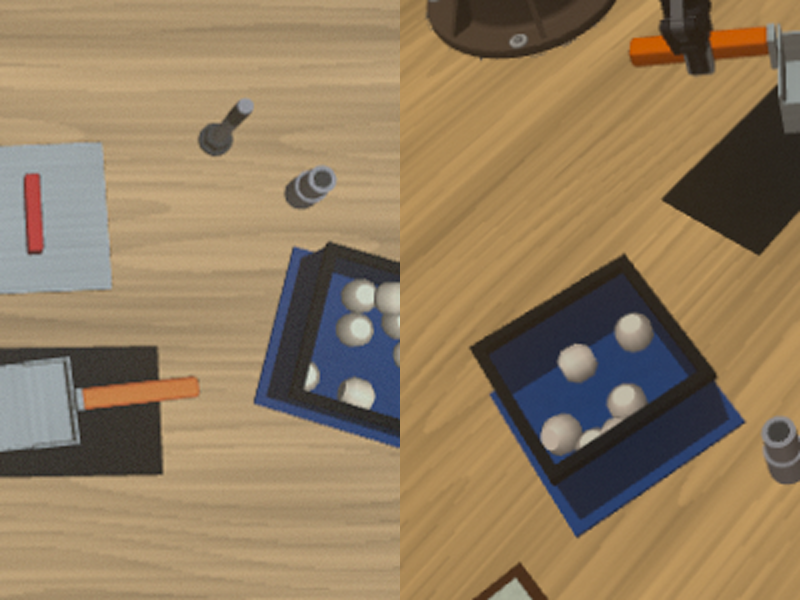

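View pics/r1s.png

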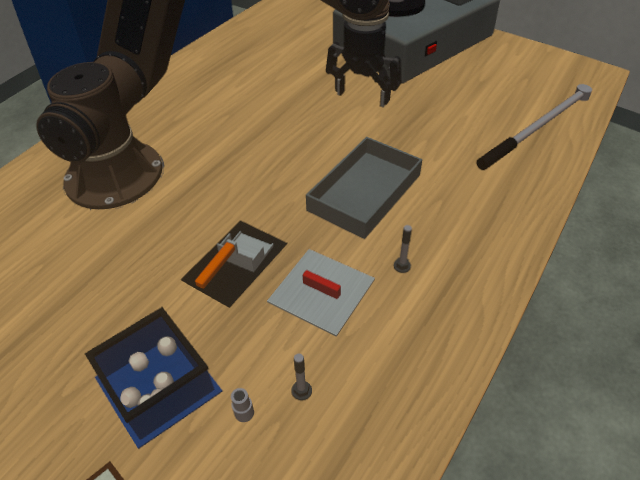

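The pot holds the pieces and the scoop lies on the mat. The cover has been knocked aside: its bar is now at about (347,212) in the top image. I'll re-measure the cover and count the pieces in the pot.

```bash
cat > m2.py <<'E'
from h import *
d=snap('top'); W=cloud(d); z=W[...,2]; im=d['image'].astype(int); r,g,b=im[...,0],im[...,1],im[...,2]
print('plate',rect(W,(z>8)&(z<20)&(abs(r-b)<30),(280,425,160,275)))
print('bar',rect(W,(r>130)&(g<60)&(z>35),(280,425,160,275)))
i=d['image'][230:340,450:590,::-1]; cv2.imwrite('pics/pot2.png',cv2.resize(i,(763,600),interpolation=2))
E
python3 m2.py
```

```text
plate (array([656.7,   2.8]), array([192.4, 211.7]), 2.3, np.float64(13.335830242521954), np.int64(5144))
bar (array([0., 0.]), array([0., 0.]), 0.0, None, np.int64(0))
```

View pics/pot2.png

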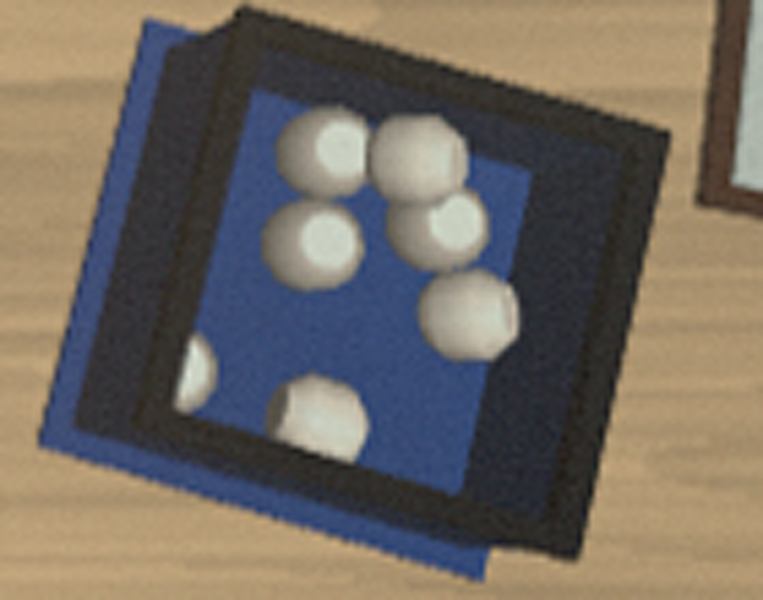

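All 7 pieces are in the pot, at (325,150), (418,160), (437,228), (313,245), (470,315), (197,372) and (318,420). The cover measurement needs a cleaner mask.

```bash
cat > m3.py <<'E'
from h import *
def cover():
    d=snap('top'); W=cloud(d); z=W[...,2]; im=d['image'].astype(int); r,g,b=im[...,0],im[...,1],im[...,2]
    red=(r-g>50)&(r-b>50)&(g<60); red[:,:280]=0; red[:,440:]=0; red[:150]=0; red[290:]=0
    p=W[red&(z>36)]; print('red',red.sum(),np.nanmedian(W[red][:,2]))
    m=((z>8)&(z<20)&(abs(r-b)<30)).astype(np.uint8); m[:,:270]=0;m[:,440:]=0;m[:150]=0;m[280:]=0
    m=cv2.morphologyEx(m,cv2.MORPH_OPEN,np.ones((3,3)))
    n,l,st,c=cv2.connectedComponentsWithStats(m); i=1+st[1:,4].argmax(); print(st[i])
    pl=rect(W,l==i,(0,640,0,480)); ba=cv2.minAreaRect(p[:,:2].astype(np.float32)) 
    print('plate',pl,'bar',ba); return pl,ba
if __name__=='__main__': cover()
E
python3 m3.py
```

```text
red 25 35.411178481065626
[ 308  181   78   76 5116]
plate (array([639.3, -26.1]), array([155.8, 155.6]), 2.4, np.float64(13.30508787995529), np.int64(5116)) bar ((622.4039306640625, -19.33734130859375), (47.41559982299805, 5.615533828735352), 9.23447036743164)
```

```bash
cat > cov.py <<'E'
from h import *
from m3 import cover
pl,ba=cover(); c=pl[0].astype(float); assert abs(pl[1]-156).max()<2
ori=lambda a:R.from_matrix(R.from_euler('z',a,degrees=True).as_matrix()@np.diag([1,-1,-1])).as_rotvec()
o=ori(pl[2]); arm.goto([*c,230],o); arm.line_to([*c,94],100); print(arm.sense()['contact_force'])
eoat.grip(8); s=arm.sense(); print(s['width'],s['grasp_force'],s['contact_force'])
arm.line_to([*c,230],100); print(arm.sense()['contact_force'],arm.sense()['width'])
o=ori(-17.1); arm.goto([*PC,230],o); arm.line_to([*PC,94-8+104],80)
snap('scene','cv'); z0=94-8
hit=arm.line_to([*PC,z0+86],20,guard=7); s=arm.sense(); print(hit,s['ee_pos'][2]-z0,s['contact_force'],s['time'])
E
python3 cov.py; python3 -c "
import cv2
i=cv2.imread('pics/cv.png')[250:450,60:310]; cv2.imwrite('pics/cvz.png',cv2.resize(i,(750,600),interpolation=2))"
```

```text
red 22 35.812714485916516
[ 308  181   78   76 5120]
plate (array([639.5, -26.1]), array([156.2, 155.6]), 2.4, np.float64(13.278258128154182), np.int64(5120)) bar ((624.6807861328125, -19.68280029296875), (52.529640197753906, 7.25614595413208), 10.275530815124512)
[-0.02703788  0.71983417 -0.17245808]
15.015828166224303 59.42599654197693 [0.22219203 0.26632035 4.22585085]
[ 0.72717176  0.19054254 -3.04954029] 14.72599280131025
True 87.84309790092541 [ 0.89966129 -0.33742951  3.69180533] 71.2167
```

View pics/cvz.png

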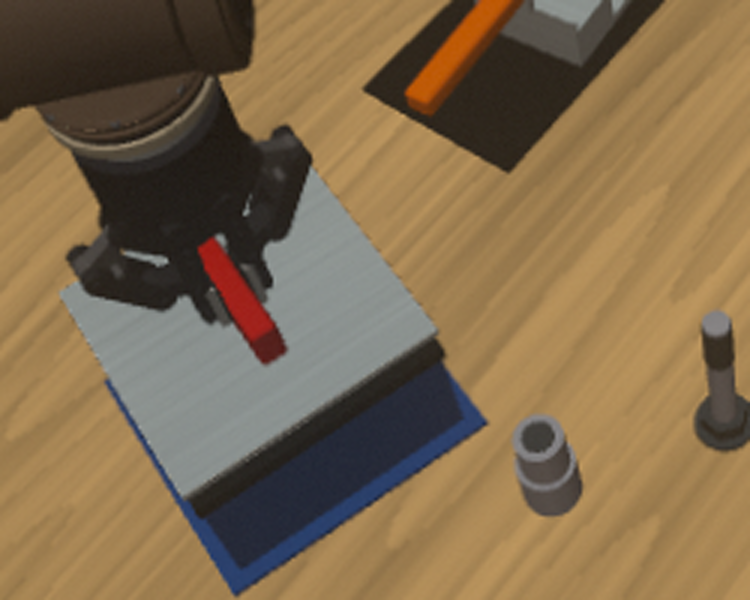

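The cover hung aligned above the seal. Contact came at 88 mm, on the 90 mm seal top, so the ribs are inside the opening. Now I'll press it down.

```bash
python3 - <<'E'
from h import *
s=arm.sense(); p=s['ee_pos'].copy()
hit=arm.line_to(p-[0,0,14],12,guard=32); arm.hold(.4); s=arm.sense(); print(hit,s['ee_pos'][2]-p[2],s['contact_force'],s['width'])
eoat.grip(85); arm.hold(.3); q=arm.sense()['ee_pos']; arm.line_to(q+[0,0,120],120)
arm.goto([560,250,330],R.from_matrix(np.diag([1,-1,-1])).as_rotvec())
d=snap('top','f'); snap('scene','fs'); W=cloud(d); z=W[...,2]; im=d['image'].astype(int)
m=((z>75)&(z<98)&(abs(im[...,0]-im[...,2])<30)&(im.min(2)>70))
print(rect(W,m,(440,600,210,350)))
A=W[210:350,440:600][m[210:350,440:600]]; f=np.linalg.lstsq(np.c_[A[:,:2],np.ones(len(A))],A[:,2],rcond=None)[0]; print('tilt',f[:2])
print(arm.sense()['time'])
E
python3 meas.py | grep -E 'mat|handle'
python3 -c "
import cv2
i=cv2.imread('pics/fs.png')[200:450,60:320]; cv2.imwrite('pics/fz.png',cv2.resize(i,(624,600),interpolation=2))"
```

```text
True -5.667392996443539 [-2.30493194  1.1242434   7.09653196] 15.256581664766394
(array([ 503.2, -355.9]), array([157. , 157.4]), 73.0, np.float64(87.01015455454338), np.int64(6279))
tilt [-0.00082366  0.00047298]
76.7167
mat (array([398.8, -58.7]), array([ 97.4, 110.9]), 25.8, np.float64(3.685914083262462), np.int64(4))
handle (array([ 457.2, -120.1]), array([ 17.6, 103.4]), 6.2, np.float64(75.23770394596704), np.int64(43))
```

View pics/fz.png

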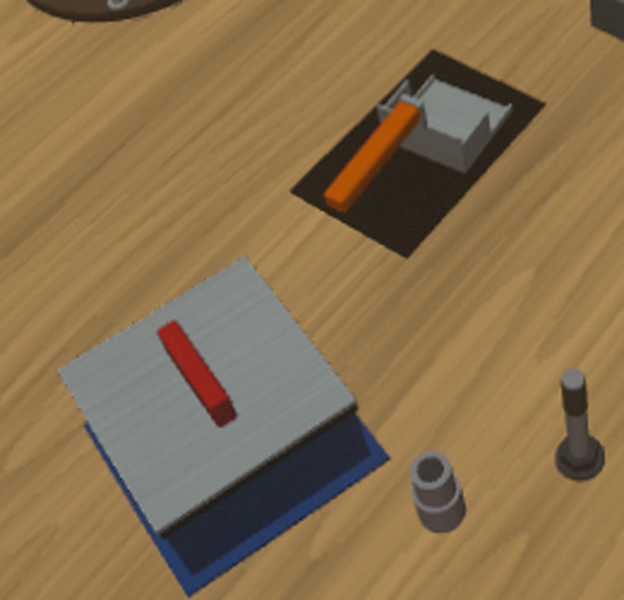

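The cover is level and centred, and the scoop is flat on its mat at (440,120). The force after the guard stop was low, so I'll press again with closed fingers on the bar, in small steps, to hold a firm steady force.

```bash
python3 - <<'E'
from h import *
eoat.grip(0); o=R.from_matrix(R.from_euler('z',72.9-90,degrees=True).as_matrix()@np.diag([1,-1,-1])).as_rotvec()
arm.goto([*PC,260],o); arm.line_to([*PC,200],100)
hit=arm.line_to([*PC,175],10,guard=4); s=arm.sense(); p=s['ee_pos'].copy(); f0=s['contact_force'][2]; print(hit,p,f0)
for k in range(1,30):
    t=p-[0,0,.5*k]; arm.line_to(t,10); arm.hold(.1); s=arm.sense(); f=s['contact_force'][2]; print(k,round(s['ee_pos'][2]-p[2],2),round(f,1))
    if f>30: break
arm.hold(.5); print(arm.sense()['contact_force'])
arm.line_to(s['ee_pos']+[0,0,100],80); arm.goto([560,250,330],o); eoat.grip(85)
d=snap('top','f2'); snap('scene','f2s'); W=cloud(d); z=W[...,2]; im=d['image'].astype(int)
m=((z>75)&(z<98)&(abs(im[...,0]-im[...,2])<30)&(im.min(2)>70))
print(rect(W,m,(440,600,210,350)))
A=W[210:350,440:600][m[210:350,440:600]]; f=np.linalg.lstsq(np.c_[A[:,:2],np.ones(len(A))],A[:,2],rcond=None)[0]; print('tilt',f[:2])
print(arm.sense()['time'])
E
```

```text
True [ 504.13809011 -355.71294612  190.60768637] 5.313805171933549
1 -0.01 5.0
2 -0.01 10.5
3 -0.03 15.0
4 -0.08 19.4
5 -0.13 22.6
6 -0.17 28.1
7 -0.2 32.1
[-9.24054342  6.64757326 31.98658618]
(array([ 503.6, -356.2]), array([158. , 158.2]), 73.3, np.float64(86.89212704063448), np.int64(6277))
tilt [-0.00024197 -0.00151839]
89.1167
```

The bar top touched at 117.6 mm, which puts the cover at about 82 mm. It did not move under a steady 32 N, so the seal is fully down. I'm handing in.

```bash
python3 -c "
from h import *
print(workorder.finish_job())"
```

```text
the job is handed in; nothing more can be done
None
```

The job is handed in, with no verdict shown: all 7 pieces are in the pot, the cover is level with the seal fully down (no movement under 32 N), the scoop is level on its mat, and the bolts and socket were not touched.

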